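Find the heaviest shaker tin

ROBOT

A 6-joint arm with a two-finger parallel gripper is mounted at the origin on the work surface. World frame = base frame: x ahead of the robot, y to its left, z up, the work surface at z = 0. Lengths are in mm, angles in rad, forces in N, time in s.
With the tool pointing down it reaches from about 300 to 775 mm from the base axis. Payload 14.6 kg.
Tool frame: the origin (TCP) lies on the centre line of the jaws, within the pads' length; the fingertips stand 19 mm ahead of it and the grasp point (between the pads) is the TCP; x points along the fingers, y is the direction in which the jaws open and shut, and the axes are right-handed (so a half turn about x gives the same grasp; the last joint's range is limited). The gripper opens to 85 mm and grips with 20 to 120 N. Pads are 22 mm wide; open, the fingers measure 114 mm over their backs; the gripper's body (76 mm by 85 mm) begins 54 mm behind the grasp point. The pads swing forward as they close: fully open they stand 13 mm farther back than shut.
Start: joints at [-1.277, 0.3, 1.521, -0, 1.321, -0.067], TCP at [194.155, -514.581, 250.281] pointing down, gripper open.
Joint ranges: [-3.03, 3.03], [-0.79, 2.21], [0.23, 2.52], [-1.04, 4.18], [0, 3.07], [-2.55, 2.55]. Speed limits (rad/s): [2.22, 2.22, 2.57, 3.14, 3.14, 3.14].

INTERFACE

Orientations are given as a rotation vector (axis times angle).
In Python, from cell import * gives the robot as it stands.
- The arm moves only by the tool move_arm, never from a script. Its argument "commands" is a list of rows, each an object of numbers: "dx", "dy", "dz": the shift along the tool's x, y, z in cm; "ax", "ay", "az": the turn, a rotation vector about the tool's x, y, z in degrees; "claw": the gripper command: -1 is shut, 1 is fully open, values between are in proportion. A call has 1 to 8 rows; each row shifts and turns the commanded pose from where the row before left it, along the tool's axes as they then stand; what a row does not reach is not made up. A row lasts 1/8 s, in which the tool goes at most 62.5 mm and 10.7 degrees, less where a joint would pass 70% of its speed; a pose out of reach is approached as far as the arm can. A call with a gripper value outside its range is refused whole. The fingers move at their own pace and stop on an object; "force" is the grip in N (left out, the last holds). Time passes only in rows, so rows that do not move let the fingers close. It gives the time, the measured TCP pose, the force and the opening at its end, in the units of the state.
- get_state(): the state, without advancing time (a new reading comes with each control period).
- read_camera(name): name is "side" or "top"; returns the picture (400x640x3 uint8, blue, green, red); there is no depth.
- calibration(name): a dict with "fx", "fy", "cx", "cy" (pixels), "camera_from_world" (4x4, takes a point from world to camera coordinates). Camera axes: x right, y down, z forward; pixel columns grow to the right and rows downward; lengths in mm; the calibration is good to about 2 mm. A picture is of the moment at which its call begins. calibration takes no time and is no camera call.
- close_job(): hands the job in, once; it reports no verdict.
Trained networks look in the newest picture that a camera, given by its name, has taken for a name from the list of things; names that differ only in an ending like _2 or _b are one class to them, and where a whole thing is asked for, a point or a joint stands for the part that bears it (a point fixed in the world has none). Each returns a list of dicts, best first, with "p" (0 to 1); they miss things now and then, are a little off and sometimes report something else, mostly with a low value. They report only what shows in the picture. A call takes as long as a camera call. They do not tell look-alikes from the thing itself.
- boxes_of(camera, target): "box" ([left, top, right, bottom] in pixels, round what is visible of it).
- trace(camera, target): "region" (400x640 bool, what is visible of it) and "box" ([left, top, right, bottom] in pixels, round what is visible of it).
- mark_of(camera, target): "position" ([row, column] in pixels: a listed point, or the origin of a listed thing).
The state is a dict: "time": time; "qpos": joint angles; "dq": joint speeds; "effort": joint torques, N m; "eef_pos": TCP position; "tool_rot": TCP orientation; "force": force on the tool from outside, world axes, zero at the start; "torque": the same for the moment, N m; "finger_gap": finger opening in mm.
Only numpy, scipy, OpenCV 4.12 (cv2) and the standard library are available. Lean on these libraries where they do the work, as an engineer would, in place of code of your own. Each camera call takes 0.05 s, during which the arm holds its last target.

TASK

Three identical closed steel tins have been left out on the walnut shelf, each filled differently. Heft them to find the heaviest: stand the two lighter ones upright in the wooden tray, one to a compartment, without dropping any tin or knocking one over, and keep the heaviest in the gripper. Finish while still holding it, upright, still and at least 12 cm up off the shelf, ready to hand over, with the other toys left where they are.

Things in the scene. Friction and masses are not known exactly. Their poses are not given: they have to be found in the camera images.
- tin_a_mid (a point): centre (half-way up, on the axis) of one of three closed stainless tins that look exactly alike: round, 56 mm diameter, 90 mm tall, flat bottom, smooth side, lid that stays on, z along the axis. Starts loose and upright on the shelf top (centre 45 mm above it), at least 60 mm from the next tin
- tin_b_mid (a point): the same for another of the three tins. Each weighs 0.1 to 0.47 kg, the weight central; the heaviest, a different one each time, outweighs the next by at least 0.1 kg, which can only be told by lifting
- tin_c_mid (a point): the same for another of the three tins. Each weighs 0.1 to 0.47 kg, the weight central; the heaviest, a different one each time, outweighs the next by at least 0.1 kg, which can only be told by lifting
- tray: pale wooden tray fixed to the shelf top, 100 mm (x) by 324 mm (y), 26 mm high, walls, dividers and floor 6 mm thick; origin at the centre of its underside, z up. Three open compartments in a row along y, each 88 by 100 mm inside, centred at y = -106, 0 and +106 mm, floor 6 mm above the shelf, empty at the start. A brass pull sticks out 15 mm at each end
- ring: mint green hard silicone ring lying flat, 88 mm outside and 58 mm inside diameter, 16 mm high, origin at the centre of its underside; a bystander
- prism: clear, whitish acrylic three-sided prism block standing on end, 59 mm sides, 45 mm high, origin at the centre of its underside; a bystander
- clacker: cherry wood clacker lying flat, 165 mm long along its x, 46 mm wide, 24 mm high, origin on its underside 77 mm from the end with the three boards; a bystander
- clip_box: grey plastic box with a closed lid and steel spring clips, 100 mm (x) by 136 mm (y), 58 mm high, origin at the centre of its underside; a bystander
There are look-alikes about, which are no part of the job. Leave any red look-alike of the part that bears tin_a_mid alone.

How it is judged (in metres and radians):
At the end, for the whole second after the job is handed in: One tin gripped (2 N), centre over 163 mm above the shelf, within 15 degrees of upright, under 30 mm/s, clear of tray, tins and toys; the other two stand on compartment floors within 0.1 rad of upright, at rest, let go, each pressing on the tray with under 3.2 N (the heaviest weighs more) ((((height (world z) of tin_a_mid above 0.163 m and angle between tin_a_mid's own z axis and vertical below 0.26 rad and linear speed of tin_a below 0.03 m/s and contact force between tin_a and the fingers above 2 N and contact force between tin_a and tray below 0.1 N and contact force between tin_a and tin_b below 0.1 N and contact force between tin_a and tin_c below 0.1 N and contact force between tin_a and ring below 0.1 N and contact force between tin_a and prism below 0.1 N and contact force between tin_a and clacker below 0.1 N and contact force between tin_a and clip_box below 0.1 N) and (x of tin_b_mid in the frame of tray between -0.035 and 0.035 m and y of tin_b_mid in the frame of tray between -0.15 and 0.15 m and z of tin_b_mid in the frame of tray between 0.046 and 0.056 m and angle between tin_b_mid's own z axis and vertical below 0.1 rad and linear speed of tin_b below 0.02 m/s and contact force between tin_b and the fingers below 0.1 N and contact force between tin_b and tray below 3.2 N) and (x of tin_c_mid in the frame of tray between -0.035 and 0.035 m and y of tin_c_mid in the frame of tray between -0.15 and 0.15 m and z of tin_c_mid in the frame of tray between 0.046 and 0.056 m and angle between tin_c_mid's own z axis and vertical below 0.1 rad and linear speed of tin_c below 0.02 m/s and contact force between tin_c and the fingers below 0.1 N and contact force between tin_c and tray below 3.2 N)) or ((height (world z) of tin_b_mid above 0.163 m and angle between tin_b_mid's own z axis and vertical below 0.26 rad and linear speed of tin_b below 0.03 m/s and contact force between tin_b and the fingers above 2 N and contact force between tin_b and tray below 0.1 N and contact force between tin_b and tin_a below 0.1 N and contact force between tin_b and tin_c below 0.1 N and contact force between tin_b and ring below 0.1 N and contact force between tin_b and prism below 0.1 N and contact force between tin_b and clacker below 0.1 N and contact force between tin_b and clip_box below 0.1 N) and (x of tin_a_mid in the frame of tray between -0.035 and 0.035 m and y of tin_a_mid in the frame of tray between -0.15 and 0.15 m and z of tin_a_mid in the frame of tray between 0.046 and 0.056 m and angle between tin_a_mid's own z axis and vertical below 0.1 rad and linear speed of tin_a below 0.02 m/s and contact force between tin_a and the fingers below 0.1 N and contact force between tin_a and tray below 3.2 N) and (x of tin_c_mid in the frame of tray between -0.035 and 0.035 m and y of tin_c_mid in the frame of tray between -0.15 and 0.15 m and z of tin_c_mid in the frame of tray between 0.046 and 0.056 m and angle between tin_c_mid's own z axis and vertical below 0.1 rad and linear speed of tin_c below 0.02 m/s and contact force between tin_c and the fingers below 0.1 N and contact force between tin_c and tray below 3.2 N)) or ((height (world z) of tin_c_mid above 0.163 m and angle between tin_c_mid's own z axis and vertical below 0.26 rad and linear speed of tin_c below 0.03 m/s and contact force between tin_c and the fingers above 2 N and contact force between tin_c and tray below 0.1 N and contact force between tin_c and tin_a below 0.1 N and contact force between tin_c and tin_b below 0.1 N and contact force between tin_c and ring below 0.1 N and contact force between tin_c and prism below 0.1 N and contact force between tin_c and clacker below 0.1 N and contact force between tin_c and clip_box below 0.1 N) and (x of tin_a_mid in the frame of tray between -0.035 and 0.035 m and y of tin_a_mid in the frame of tray between -0.15 and 0.15 m and z of tin_a_mid in the frame of tray between 0.046 and 0.056 m and angle between tin_a_mid's own z axis and vertical below 0.1 rad and linear speed of tin_a below 0.02 m/s and contact force between tin_a and the fingers below 0.1 N and contact force between tin_a and tray below 3.2 N) and (x of tin_b_mid in the frame of tray between -0.035 and 0.035 m and y of tin_b_mid in the frame of tray between -0.15 and 0.15 m and z of tin_b_mid in the frame of tray between 0.046 and 0.056 m and angle between tin_b_mid's own z axis and vertical below 0.1 rad and linear speed of tin_b below 0.02 m/s and contact force between tin_b and the fingers below 0.1 N and contact force between tin_b and tray below 3.2 N)))); the arm keeps its last pose, push and grip.
It fails at once if a tin is dropped (falls free faster than 0.6 m/s) ((linear speed of tin_a above 0.6 m/s and contact force between tin_a and the fingers below 0.05 N) or (linear speed of tin_b above 0.6 m/s and contact force between tin_b and the fingers below 0.05 N) or (linear speed of tin_c above 0.6 m/s and contact force between tin_c and the fingers below 0.05 N)).
It fails at once if a tin is knocked over (tilted more than 0.7 rad) (angle between any of tin_a_mid, tin_b_mid, tin_c_mid's own z axis and vertical above 0.7 rad).
It fails at once if another toy is moved more than 30 mm (distance of any of ring, prism, clacker, clip_box from where it was at the start of the episode above 0.03 m).
It also fails if it takes over 72 s, if anything falls off the work surface, if the arm or the gripper's body presses on something with over 40 N, if the wrist force passes 120 N, or if a joint passes its speed limit or range.

## Working session

There is one attempt and no reset: what is moved stays moved. The work goes in short steps, Python scripts to look and compute and a tool call to move; the robot and the scene stay as the last step left them, time stands still between calls to the robot, and variables do not carry over. Pictures are saved under pics/ and viewed, and the job is handed in when it is done.

Besides the shell and the picture viewer there is one more tool, called after "Request:" in YAML: its name, and indented under it one key for each argument. move_arm: Moves the arm, as the interface text tells. Its arguments: {"type":"object","properties":{"commands":{"type":"array"},"force":{"type":"number"}},"required":["commands"]}

```bash
mkdir -p pics; ls; cat > h.py <<'E'
from cell import *
import numpy as np, cv2
def ray(cam,u,v):
    c=calibration(cam);T=np.array(c["camera_from_world"]);R=T[:3,:3];t=T[:3,3]
    d=R.T@np.array([(u-c["cx"])/c["fx"],(v-c["cy"])/c["fy"],1.]);return -R.T@t,d
def onplane(cam,u,v,z):
    o,d=ray(cam,u,v);return o+d*(z-o[2])/d[2]
def proj(cam,p):
    c=calibration(cam);T=np.array(c["camera_from_world"]);q=T[:3,:3]@np.array(p)+T[:3,3]
    return c["fx"]*q[0]/q[2]+c["cx"],c["fy"]*q[1]/q[2]+c["cy"]
def tri(a,b):
    (o1,d1),(o2,d2)=a,b;d1=d1/np.linalg.norm(d1);d2=d2/np.linalg.norm(d2)
    A=np.stack([d1,-d2],1);s=np.linalg.lstsq(A,o2-o1,rcond=None)[0]
    p,q=o1+s[0]*d1,o2+s[1]*d2;return (p+q)/2,np.linalg.norm(p-q)
E
python3 - <<'E'
from h import *
for c in("top","side"):
    im=read_camera(c);cv2.imwrite(f"pics/{c}0.png",im)
    print(c,ray(c,320,200))
    for r in mark_of(c,"tin_a_mid"):
        v,u=r["position"];print(r["p"],u,v,onplane(c,u,v,45).round())
    for t in("tray","ring","prism","clacker","clip_box"):
        for r in mark_of(c,t)[:2]:
            v,u=r["position"];print(t,r["p"],u,v,onplane(c,u,v,0).round())
print(get_state())
E
```

```text
pics
top (array([ 494.47090343,    5.14393253, 1059.52586156]), array([ 0.05832689,  0.00648928, -0.99834637]))
0.83 263.5 179.6 [610. 168.  45.]
0.81 225.5 187.9 [586. 273.  45.]
0.76 278.3 144.4 [708. 128.  45.]
tray 0.93 289.4 237.1 [450.  99.   0.]
ring 0.91 475.0 248.8 [ 419. -427.    0.]
prism 0.87 196.1 173.6 [632. 371.   0.]
clacker 0.73 475.3 182.0 [ 610. -433.    0.]
clip_box 0.61 171.7 229.1 [471. 437.   0.]
side (array([ 485.17709996, 1089.63588206, 1070.81852825]), array([ 0.03323151, -0.7189621 , -0.69426055]))
0.93 259.8 221.4 [709. 132.  45.]
0.87 302.3 260.3 [570. 272.  45.]
0.84 296.1 229.8 [597. 159.  45.]
tray 0.7 344.2 228.8 [454. 104.   0.]
ring 0.68 357.8 129.4 [ 412. -426.    0.]
prism 0.55 276.9 299.2 [630. 373.   0.]
clacker 0.62 311.5 129.7 [ 592. -411.    0.]
clip_box 0.67 332.2 326.2 [478. 445.   0.]
{'time': 0.7, 'qpos': array([-1.27661729e+00,  2.99902237e-01,  1.52097792e+00, -6.93445983e-06,
        1.32069233e+00, -6.65977339e-02]), 'dq': array([-0.00012613, -0.00204421,  0.00010704, -0.00162323,  0.00024879,
       -0.00044277]), 'effort': array([-1.10292149e-03, -5.43268847e+01, -3.61950016e+01, -1.66608470e-04,
        5.82054254e-04, -2.33929245e-05]), 'eef_pos': array([ 194.14775463, -514.59422776,  250.28870145]), 'tool_rot': array([ 2.02476487,  0.3692392 , -2.02477389]), 'force': array([-0.55917843,  0.07726502, -0.4512831 ]), 'torque': array([-0.01971022, -0.027206  , -0.00360752]), 'finger_gap': 85.40784302971097}
```

View pics/top0.png

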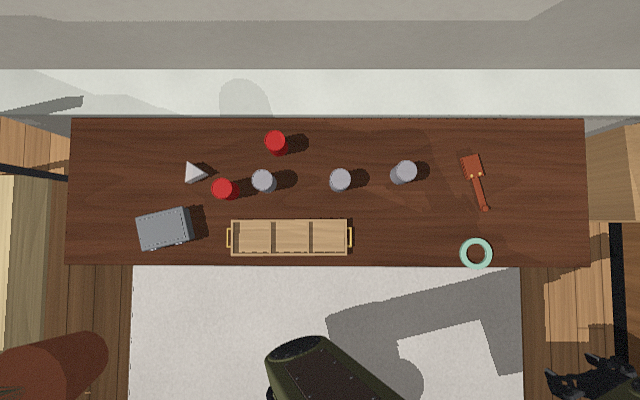

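View pics/side0.png

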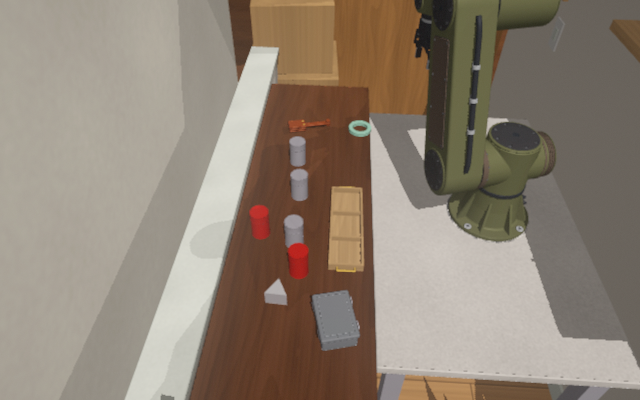

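The pictures show five candidates. Three are plain steel tins, at top pixels (263,180), (340,179) and (403,171). Two are red look-alikes, at (225,188) and (276,142), and I'll leave those alone. Next I'll check close crops and segment the steel tins.

```bash
cat > fit.py <<'E'
from h import *
from scipy.optimize import least_squares
def sil(cam,x,y,z0=0,h=90,r=28):
    P=[proj(cam,(x+r*np.cos(a),y+r*np.sin(a),z)) for z in(z0,z0+h) for a in np.linspace(0,2*np.pi,40)]
    m=np.zeros((400*4,640*4),np.uint8)
    cv2.fillConvexPoly(m,cv2.convexHull((np.array(P)*4+1.5).astype(np.int32)),1);return m
E
python3 - <<'E'
from fit import *
ims={c:cv2.imread(f"pics/{c}0.png") for c in("top","side")}
g=[(263,180),(340,179),(403,171)]
cv2.imwrite("pics/crop.png",np.hstack([cv2.resize(ims["top"][120:270,180:430],None,fx=1.6,fy=1.6,interpolation=2),cv2.resize(ims["side"][110:310,220:390],None,fx=1.2,fy=1.2,interpolation=2)]))if 0 else None
cv2.imwrite("pics/crop_t.png",cv2.resize(ims["top"][120:270,180:440],None,fx=3,fy=3,interpolation=2))
cv2.imwrite("pics/crop_s.png",cv2.resize(ims["side"][120:310,230:390],None,fx=3,fy=3,interpolation=2))
for t in("tin_a_mid",):
  for c in("top","side"):
    read_camera(c)
    for r in trace(c,t):
        m=r["region"];ys,xs=np.nonzero(m);im=ims[c];print(c,round(r["p"],2),r["box"],m.sum(),im[m].mean(0).round(),xs.mean().round(1),ys.mean().round(1))
E
```

```text
top 0.81 [211.8, 176.0, 237.4, 199.0] 477 [ 45.  47. 159.] 224.3 188.6
top 0.77 [265.7, 130.5, 285.6, 158.7] 466 [ 43.  45. 162.] 275.7 142.2
top 0.64 [250.6, 166.6, 276.9, 194.2] 428 [148. 144. 147.] 263.6 180.0
top 0.16 [459.5, 154.7, 489.3, 210.3] 690 [ 51.  77. 145.] 474.3 176.5
side 0.73 [286.8, 215.2, 301.7, 244.3] 484 [137. 134. 141.] 293.2 230.0
side 0.7 [247.0, 206.6, 273.4, 238.7] 568 [ 42.  48. 163.] 259.1 222.4
side 0.52 [325.2, 184.8, 364.1, 271.3] 2792 [100. 142. 176.] 345.6 230.1
```

View pics/crop_t.png

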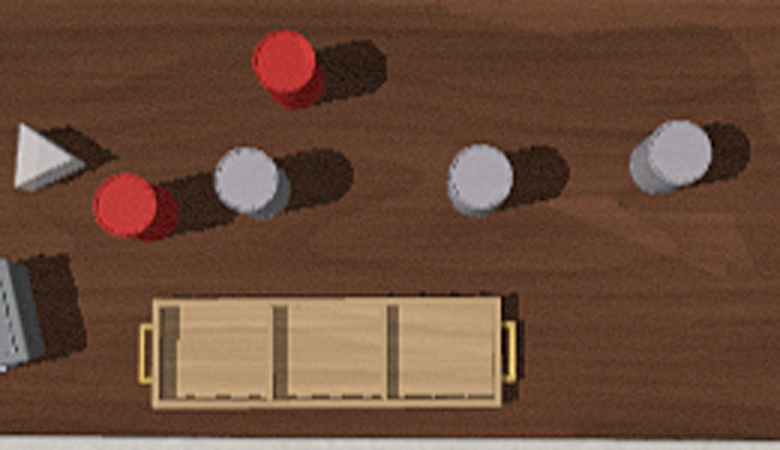

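View pics/crop_s.png

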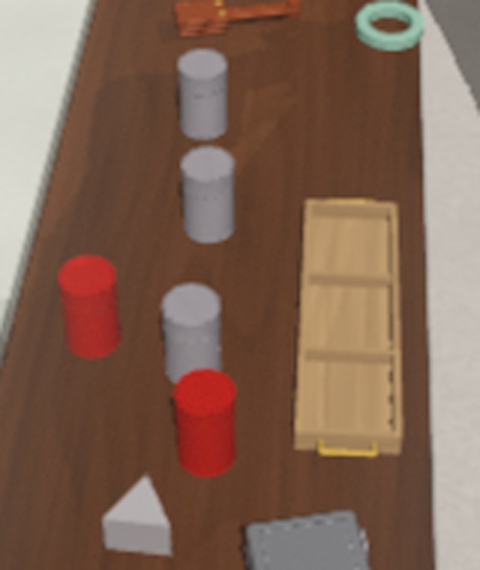

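The crops show the three grey tins. They also show a red tin close to the leftmost grey one, and the tray, which is nearly aligned with the world axes. I'll fit cylinder silhouettes for the tins and tray corners for the tray.

```bash
cat > f2.py <<'E'
from fit import *
from scipy.optimize import minimize
def mask(im):
    hsv=cv2.cvtColor(im,cv2.COLOR_BGR2HSV);return ((hsv[...,1]<55)&(hsv[...,2]>75)).astype(np.uint8)
def redmask(im):
    return ((im[...,2].astype(int)-im[...,1]>60)&(im[...,1]<70)).astype(np.uint8)
def fit(ims,cams,x0,z0=0,f=mask,single=None):
    M={}
    for c in cams:
        u,v=proj(c,(*x0,z0+45));m=f(ims[c]);n,l,s,ce=cv2.connectedComponentsWithStats(m)
        lab=l[int(v),int(u)];M[c]=cv2.resize((l==lab).astype(np.float32),None,fx=4,fy=4,interpolation=1)
    def cost(p):
        t=0
        for c in cams:
            s=cv2.GaussianBlur(sil(c,*p,z0=z0).astype(np.float32),(0,0),3);t+=((s-M[c])**2).sum()/16
        return t
    r=minimize(cost,x0,method="Nelder-Mead",options=dict(initial_simplex=np.array([x0,(x0[0]+8,x0[1]),(x0[0],x0[1]+8)]),xatol=.2,fatol=.1))
    return r.x.round(1),round(r.fun,1)
E
python3 - <<'E'
from f2 import *
ims={c:cv2.imread(f"pics/{c}0.png") for c in("top","side")}
for g in [(263,180),(340,179),(403,171)]:
    p=onplane("top",*g,55)[:2]
    for cams in (("top",),("side",),("top","side")): print(g,cams,fit(ims,cams,p))
for g in [(225,188),(276,142)]: print("red",fit(ims,("top",),onplane("top",*g,55)[:2],f=redmask))
# tray: pale mask
im=ims["top"];hsv=cv2.cvtColor(im,cv2.COLOR_BGR2HSV)
for c in ims:
    im=ims[c];hsv=cv2.cvtColor(im,cv2.COLOR_BGR2HSV)
    m=((hsv[...,0]>8)&(hsv[...,0]<25)&(hsv[...,1]>60)&(hsv[...,2]>135)).astype(np.uint8)
    m=cv2.morphologyEx(m,cv2.MORPH_CLOSE,np.ones((9,9)));
    n,l,s,ce=cv2.connectedComponentsWithStats(m);u,v=proj(c,(450,99,10));k=l[int(v),int(u)]
    mm=cv2.morphologyEx((l==k).astype(np.uint8),cv2.MORPH_OPEN,np.ones((11,11)));
    print(c,k,s[k]); cn=max(cv2.findContours(mm,0,2)[0],key=cv2.contourArea)
    r=cv2.minAreaRect(cn);b=cv2.approxPolyDP(cn,5,True)[:,0]
    B=[onplane(c,*q,26)[:2].round(1) for q in b];print(b.tolist(),B,np.mean(B,0))
E
```

```text
(263, 180) ('top',) (array([605.5, 167.1]), np.float64(16.0))Traceback (most recent call last):
  File "<stdin>", line 5, in <module>
  File "f2.py", line 17, in fit
    r=minimize(cost,x0,method="Nelder-Mead",options=dict(initial_simplex=np.array([x0,(x0[0]+8,x0[1]),(x0[0],x0[1]+8)]),xatol=.2,fatol=.1))
    res = _minimize_neldermead(fun, x0, args, callback, bounds=bounds,
                               **options)
    fxc = func(xc)
    fx = function(np.copy(x), *(wrapper_args + args))
  File "f2.py", line 15, in cost
    s=cv2.GaussianBlur(sil(c,*p,z0=z0).astype(np.float32),(0,0),3);t+=((s-M[c])**2).sum()/16
                       ~~~^^^^^^^^^^^^
  File "fit.py", line 4, in sil
    P=[proj(cam,(x+r*np.cos(a),y+r*np.sin(a),z)) for z in(z0,z0+h) for a in np.linspace(0,2*np.pi,40)]
       ~~~~^^^^^^^^^^^^^^^^^^^^^^^^^^^^^^^^^^^^^
  File "h.py", line 9, in proj
    c=calibration(cam);T=np.array(c["camera_from_world"]);q=T[:3,:3]@np.array(p)+T[:3,3]
ValueError: time passes only in moves, steps and waits
```

```bash
sed -i 's/^import numpy.*/&\nimport functools\ncalibration=functools.lru_cache(None)(calibration)/' h.py
cat > r.py <<'E'
from f2 import *
ims={c:cv2.imread(f"pics/{c}0.png") for c in("top","side")}
for g in [(263,180),(340,179),(403,171)]:
    p=onplane("top",*g,55)[:2]
    for cams in (("top",),("side",),("top","side")): print(g,cams,fit(ims,cams,p))
for g in [(225,188),(276,142)]: print("red",fit(ims,("top",),onplane("top",*g,55)[:2],f=redmask))
for c in ims:
    im=ims[c];hsv=cv2.cvtColor(im,cv2.COLOR_BGR2HSV)
    m=((hsv[...,0]>8)&(hsv[...,0]<25)&(hsv[...,1]>60)&(hsv[...,2]>135)).astype(np.uint8)
    m=cv2.morphologyEx(m,cv2.MORPH_CLOSE,np.ones((9,9)));
    n,l,s,ce=cv2.connectedComponentsWithStats(m);u,v=proj(c,(450,99,10));k=l[int(v),int(u)]
    mm=cv2.morphologyEx((l==k).astype(np.uint8),cv2.MORPH_OPEN,np.ones((11,11)));
    print(c,k,s[k]); cn=max(cv2.findContours(mm,0,2)[0],key=cv2.contourArea)
    b=cv2.approxPolyDP(cn,5,True)[:,0]
    B=[onplane(c,*q,26)[:2].round(1) for q in b];print(b.tolist(),B,np.mean(B,0))
E
python3 r.py
```

```text
(263, 180) ('top',) (array([605.5, 167.1]), np.float64(16.0))
(263, 180) ('side',) (array([604.7, 162.1]), np.float64(61.9))
(263, 180) ('top', 'side') (array([604.8, 166. ]), np.float64(87.3))
(340, 179) ('top',) (array([608.7, -41.2]), np.float64(7.0))
(340, 179) ('side',) (array([606.2, -39.7]), np.float64(6.3))
(340, 179) ('top', 'side') (array([607.3, -40.6]), np.float64(19.4))
(403, 171) ('top',) (array([ 630.1, -215.8]), np.float64(8.3))
(403, 171) ('side',) (array([ 627.9, -215.5]), np.float64(6.7))
(403, 171) ('top', 'side') (array([ 629.2, -215.5]), np.float64(20.4))
red (array([582.4, 274. ]), np.float64(17.0))
red (array([711.4, 134.5]), np.float64(12.1))
top 7 [ 226  219  126   37 4474]
[[226, 229], [231, 255], [346, 255], [351, 246], [346, 219], [231, 220]] [array([472.9, 274.1]), array([401. , 258.6]), array([402.5, -60.7]), array([427.3, -74.6]), array([502. , -60.8]), array([498. , 260.6])] [450.61666667  99.53333333]
side 8 [ 328  186   36   86 2850]
[[333, 186], [329, 269], [362, 270], [362, 189]] [array([496. , -62.1]), array([494.3, 282.3]), array([402.5, 279.6]), array([400.1, -54.1])] [448.225 111.425]
```

```bash
cat > st.py <<'E'
import sys
from h import *
from scipy.spatial.transform import Rotation as Ro
s=get_state();R=Ro.from_rotvec(s["tool_rot"]).as_matrix()
print("t",s["time"],"pos",s["eef_pos"].round(1),"gap",round(s["finger_gap"],1),"F",s["force"].round(2),"q",s["qpos"].round(2))
print(R.round(4))
for a in sys.argv[1:]:
    p=np.array(eval(a));print(a,"tool delta cm",(R.T@(p-s["eef_pos"])/10).round(2))
E
python3 st.py "(629,-215.5,250)" "(629,-215.5,57)"; python3 - <<'E'
from h import *
print(np.array([get_state()["force"] for _ in range(5)]).round(2))
E
```

```text
t 0.9 pos [ 194.2 -514.6  250.3] gap 85.0 F [-0.38  0.67  0.67] q [-1.28  0.3   1.52 -0.    1.32 -0.07]
[[-0.      0.353  -0.9356]
 [ 0.     -0.9356 -0.353 ]
 [-1.     -0.      0.    ]]
(629,-215.5,250) tool delta cm [ 3.000e-02 -1.263e+01 -5.124e+01]
(629,-215.5,57) tool delta cm [ 19.33 -12.63 -51.24]
[[-0.38  0.67  0.67]
 [-0.38  0.67  0.67]
 [-0.38  0.67  0.67]
 [-0.38  0.67  0.67]
 [-0.38  0.67  0.67]]
```

Request:
move_arm:
  commands:
    - {"ax": 10.35,"claw": 1}
    - {"ax": 10.35}
    - {"dz": -4,"dy": -2.8}
    - {"dz": -4.5,"dy": -3}
    - {"dz": -4.5,"dy": -3}
    - {"dz": -4.5,"dy": -3}
    - {"dz": -4.5,"dy": -3}
    - {"dz": -4.5,"dy": -3}
  force: 30

```text
$.commands[0]: bad value
```

```bash
python3 st.py "(629,-215.5,130)"
```

```text
t 0.9 pos [ 194.2 -514.6  250.3] gap 85.0 F [-0.38  0.67  0.67] q [-1.28  0.3   1.52 -0.    1.32 -0.07]
[[-0.      0.353  -0.9356]
 [ 0.     -0.9356 -0.353 ]
 [-1.     -0.      0.    ]]
(629,-215.5,130) tool delta cm [ 12.03 -12.63 -51.24]
```

Request:
move_arm:
  commands:
    - {"dx": 0,"dy": 0,"dz": 0,"ax": 10.35,"ay": 0,"az": 0,"claw": 1}
    - {"dx": 0,"dy": 0,"dz": 0,"ax": 10.35,"ay": 0,"az": 0,"claw": 1}
    - {"dx": 0,"dy": -2.8,"dz": -4,"ax": 0,"ay": 0,"az": 0,"claw": 1}
    - {"dx": 0,"dy": -3,"dz": -4.5,"ax": 0,"ay": 0,"az": 0,"claw": 1}
    - {"dx": 0,"dy": -3,"dz": -4.5,"ax": 0,"ay": 0,"az": 0,"claw": 1}
    - {"dx": 0,"dy": -3,"dz": -4.5,"ax": 0,"ay": 0,"az": 0,"claw": 1}
    - {"dx": 0,"dy": -3,"dz": -4.5,"ax": 0,"ay": 0,"az": 0,"claw": 1}
    - {"dx": 0,"dy": -3,"dz": -4.5,"ax": 0,"ay": 0,"az": 0,"claw": 1}
  force: 30

```text
time: 1.9
eef_pos: [460.6, -335.5, 250.4]
tool_rot: [-2.222, 0.001, 2.221]
force: [-0.3, -0.4, 0.5]
finger_gap: 85.4
```

```bash
python3 st.py "(629,-215.5,130)"
```

```text
t 1.9 pos [ 460.6 -335.5  250.4] gap 85.4 F [-0.32 -0.45  0.46] q [-0.69  0.34  1.46 -0.    1.33  0.88]
[[ 2.e-04 -5.e-04 -1.e+00]
 [-2.e-04 -1.e+00  5.e-04]
 [-1.e+00  2.e-04 -2.e-04]]
(629,-215.5,130) tool delta cm [ 12.04 -12.01 -16.83]
```

Request:
move_arm:
  commands:
    - {"dx": 0,"dy": -3,"dz": -4.25,"ax": 0,"ay": 0,"az": 0,"claw": 1}
    - {"dx": 0,"dy": -3,"dz": -4.25,"ax": 0,"ay": 0,"az": 0,"claw": 1}
    - {"dx": 2,"dy": -3,"dz": -4.25,"ax": 0,"ay": 0,"az": 0,"claw": 1}
    - {"dx": 3,"dy": -3.1,"dz": -4.23,"ax": 0,"ay": 0,"az": 0,"claw": 1}
    - {"dx": 4,"dy": 0,"dz": 0,"ax": 0,"ay": 0,"az": 0,"claw": 1}
    - {"dx": 3,"dy": 0,"dz": 0,"ax": 0,"ay": 0,"az": 0,"claw": 1}
    - {"dx": 0,"dy": 0,"dz": 0,"ax": 0,"ay": 0,"az": 0,"claw": 1}

```text
time: 2.78
eef_pos: [628.2, -215.4, 127.9]
tool_rot: [-2.216, -0.001, 2.225]
force: [-0.4, -0.3, 0.7]
finger_gap: 85.4
```

```bash
python3 st.py "(629,-215.5,60)"; python3 - <<'E'
from h import *
im=read_camera("side");cv2.imwrite("pics/s1.png",cv2.resize(im[60:260,220:420],None,fx=3,fy=3))
E
```

```text
t 2.775 pos [ 628.2 -215.4  127.9] gap 85.4 F [-0.39 -0.33  0.68] q [-0.39  0.67  1.28  0.    1.2   1.19]
[[-4.1e-03 -4.0e-04 -1.0e+00]
 [ 1.7e-03 -1.0e+00  4.0e-04]
 [-1.0e+00 -1.7e-03  4.1e-03]]
(629,-215.5,60) tool delta cm [ 6.79  0.02 -0.1 ]
```

View pics/s1.png

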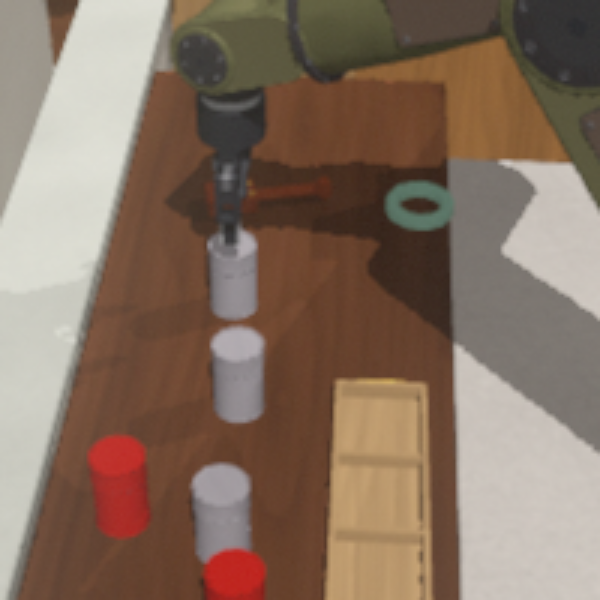

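The gripper is lined up over the farthest steel tin, at crop pixel (232,240). I'll descend and close.

Request:
move_arm:
  commands:
    - {"dx": 2.5,"dy": 0,"dz": 0,"ax": 0,"ay": 0,"az": 0,"claw": 1}
    - {"dx": 2.5,"dy": 0,"dz": 0,"ax": 0,"ay": 0,"az": 0,"claw": 1}
    - {"dx": 1.8,"dy": 0,"dz": 0,"ax": 0,"ay": 0,"az": 0,"claw": 1}
    - {"dx": 0,"dy": 0,"dz": 0,"ax": 0,"ay": 0,"az": 0,"claw": -1}
    - {"dx": 0,"dy": 0,"dz": 0,"ax": 0,"ay": 0,"az": 0,"claw": -1}
    - {"dx": 0,"dy": 0,"dz": 0,"ax": 0,"ay": 0,"az": 0,"claw": -1}
    - {"dx": 0,"dy": 0,"dz": 0,"ax": 0,"ay": 0,"az": 0,"claw": -1}
    - {"dx": 0,"dy": 0,"dz": 0,"ax": 0,"ay": 0,"az": 0,"claw": -1}
  force: 40

```text
time: 3.82
eef_pos: [629.8, -216.0, 63.9]
tool_rot: [2.224, -0.001, -2.219]
force: [-0.6, 0.8, 7.4]
finger_gap: 55.9
```

Request:
move_arm:
  commands:
    - {"dx": 0,"dy": 0,"dz": 0,"ax": 0,"ay": 0,"az": 0,"claw": -1}
    - {"dx": 0,"dy": 0,"dz": 0,"ax": 0,"ay": 0,"az": 0,"claw": -1}

```text
time: 4.08
eef_pos: [629.8, -216.0, 63.9]
tool_rot: [2.224, -0.001, -2.219]
force: [0.4, 1.7, 7.2]
finger_gap: 55.8
```

Request:
move_arm:
  commands:
    - {"dx": -1,"dy": 0,"dz": 0,"ax": 0,"ay": 0,"az": 0,"claw": -1}
    - {"dx": -2,"dy": 0,"dz": 0,"ax": 0,"ay": 0,"az": 0,"claw": -1}
    - {"dx": -3,"dy": 0,"dz": 0,"ax": 0,"ay": 0,"az": 0,"claw": -1}
    - {"dx": -2,"dy": 0,"dz": 0,"ax": 0,"ay": 0,"az": 0,"claw": -1}
    - {"dx": 0,"dy": 0,"dz": 0,"ax": 0,"ay": 0,"az": 0,"claw": -1}
    - {"dx": 0,"dy": 0,"dz": 0,"ax": 0,"ay": 0,"az": 0,"claw": -1}
    - {"dx": 0,"dy": 0,"dz": 0,"ax": 0,"ay": 0,"az": 0,"claw": -1}

```text
time: 4.95
eef_pos: [628.7, -215.6, 141.0]
tool_rot: [-2.219, -0.0, 2.223]
force: [0.1, 0.0, -4.1]
finger_gap: 55.8
```

```bash
cat > w.py <<'E'
from h import *
F=[];E=[]
for i in range(6):
    im=read_camera("side" if i%2 else "top");s=get_state();F.append(s["force"]);E.append(s["effort"][:3])
print(np.round(F,2)[:,2],np.mean(F,0).round(2),np.mean(E,0).round(2),s["eef_pos"].round(1))
E
python3 w.py;python3 st.py
```

```text
[-3.75 -3.96 -4.16 -3.72 -4.   -3.39] [-0.11 -0.17 -3.83] [ -0.   -74.47 -36.25] [ 629.1 -215.8  142.1]
t 5.25 pos [ 629.1 -215.8  142.1] gap 55.8 F [ 0.05 -0.89 -3.39] q [-0.39  0.65  1.27 -0.    1.22  1.19]
[[-3.e-04 -5.e-04 -1.e+00]
 [ 1.e-04 -1.e+00  5.e-04]
 [-1.e+00 -1.e-04  3.e-04]]
```

Request:
move_arm:
  commands:
    - {"dx": 2,"dy": 0,"dz": 0,"ax": 0,"ay": 0,"az": 0,"claw": -1}
    - {"dx": 3,"dy": 0,"dz": 0,"ax": 0,"ay": 0,"az": 0,"claw": -1}
    - {"dx": 1.5,"dy": 0,"dz": 0,"ax": 0,"ay": 0,"az": 0,"claw": -1}
    - {"dx": 0.8,"dy": 0,"dz": 0,"ax": 0,"ay": 0,"az": 0,"claw": -1}
    - {"dx": 0.4,"dy": 0,"dz": 0,"ax": 0,"ay": 0,"az": 0,"claw": -1}
    - {"dx": 0.1,"dy": 0,"dz": 0,"ax": 0,"ay": 0,"az": 0,"claw": -1}
    - {"dx": 0,"dy": 0,"dz": 0,"ax": 0,"ay": 0,"az": 0,"claw": -1}
    - {"dx": 0,"dy": 0,"dz": 0,"ax": 0,"ay": 0,"az": 0,"claw": -1}

```text
time: 6.25
eef_pos: [629.3, -215.9, 64.8]
tool_rot: [-2.222, 0.001, 2.221]
force: [-0.7, 0.4, -3.0]
finger_gap: 56.0
```

Request:
move_arm:
  commands:
    - {"dx": 0.1,"dy": 0,"dz": 0,"ax": 0,"ay": 0,"az": 0,"claw": -1}
    - {"dx": 0.1,"dy": 0,"dz": 0,"ax": 0,"ay": 0,"az": 0,"claw": -1}
    - {"dx": 0,"dy": 0,"dz": 0,"ax": 0,"ay": 0,"az": 0,"claw": 0.4}
    - {"dx": 0,"dy": 0,"dz": 0,"ax": 0,"ay": 0,"az": 0,"claw": 0.6}
    - {"dx": 0,"dy": 0,"dz": 0,"ax": 0,"ay": 0,"az": 0,"claw": 0.9}
    - {"dx": 0,"dy": 0,"dz": 0,"ax": 0,"ay": 0,"az": 0,"claw": 1}

```text
time: 7.0
eef_pos: [629.1, -215.8, 62.2]
tool_rot: [-2.221, 0.001, 2.221]
force: [-0.7, -0.9, -0.3]
finger_gap: 85.5
```

```bash
python3 w.py; python3 st.py "(607.5,-40.5,62)"
```

```text
[-0.29 -0.06 -0.56  0.29 -0.37  0.2 ] [-0.35 -0.13 -0.13] [ -0.   -73.79 -32.2 ] [ 629.1 -215.8   62.3]
t 7.3 pos [ 629.1 -215.8   62.3] gap 85.6 F [ 0.34 -0.1   0.2 ] q [-0.39  0.74  1.31 -0.    1.09  1.19]
[[-0.e+00 -5.e-04 -1.e+00]
 [ 0.e+00 -1.e+00  5.e-04]
 [-1.e+00 -0.e+00  0.e+00]]
(607.5,-40.5,62) tool delta cm [  0.03 -17.53   2.17]
```

The first tin weighs about 3.7 N and is back on the shelf. Next is the middle tin.

Request:
move_arm:
  commands:
    - {"dx": -3,"dy": 0,"dz": 0,"ax": 0,"ay": 0,"az": 0,"claw": 1}
    - {"dx": -5,"dy": 0,"dz": 0,"ax": 0,"ay": 0,"az": 0,"claw": 1}
    - {"dx": 0,"dy": -3,"dz": 0.3,"ax": 0,"ay": 0,"az": 0,"claw": 1}
    - {"dx": 0,"dy": -5,"dz": 0.6,"ax": 0,"ay": 0,"az": 0,"claw": 1}
    - {"dx": 0,"dy": -5,"dz": 0.6,"ax": 0,"ay": 0,"az": 0,"claw": 1}
    - {"dx": 0,"dy": -4.5,"dz": 0.65,"ax": 0,"ay": 0,"az": 0,"claw": 1}
    - {"dx": 1,"dy": 0,"dz": 0,"ax": 0,"ay": 0,"az": 0,"claw": 1}
    - {"dx": 0,"dy": 0,"dz": 0,"ax": 0,"ay": 0,"az": 0,"claw": 1}

```text
time: 8.3
eef_pos: [607.4, -41.0, 131.6]
tool_rot: [-2.22, 0.0, 2.223]
force: [-0.4, -0.8, 0.5]
finger_gap: 85.6
```

```bash
python3 st.py "(607.5,-40.5,62)"; python3 - <<'E'
from f2 import *
ims={}
for c in("top","side"): ims[c]=read_camera(c);cv2.imwrite(f"pics/{c}2.png",ims[c])
cv2.imwrite("pics/s2.png",cv2.resize(ims["side"][60:260,220:420],None,fx=3,fy=3))
E
```

```text
t 8.3 pos [607.4 -41.  131.6] gap 85.6 F [-0.36 -0.83  0.54] q [-0.13  0.55  1.46 -0.    1.13  1.44]
[[-1.3e-03 -3.0e-04 -1.0e+00]
 [ 0.0e+00 -1.0e+00  3.0e-04]
 [-1.0e+00 -0.0e+00  1.3e-03]]
(607.5,-40.5,62) tool delta cm [ 6.96 -0.05 -0.02]
```

View pics/s2.png

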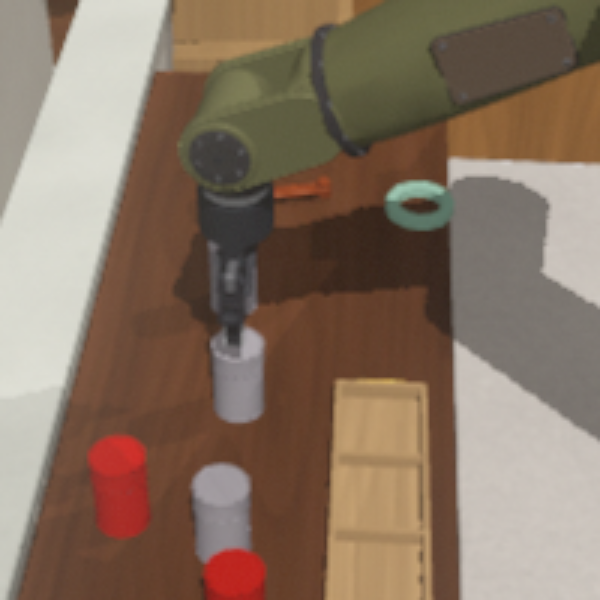

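The gripper is over the middle tin at crop pixel (238,345), and the first tin still stands behind it.

Request:
move_arm:
  commands:
    - {"dx": 2.5,"dy": 0,"dz": 0,"ax": 0,"ay": 0,"az": 0,"claw": 1}
    - {"dx": 2.5,"dy": 0,"dz": 0,"ax": 0,"ay": 0,"az": 0,"claw": 1}
    - {"dx": 2.0,"dy": 0,"dz": 0,"ax": 0,"ay": 0,"az": 0,"claw": 1}
    - {"dx": 0,"dy": 0,"dz": 0,"ax": 0,"ay": 0,"az": 0,"claw": -1}
    - {"dx": 0,"dy": 0,"dz": 0,"ax": 0,"ay": 0,"az": 0,"claw": -1}
    - {"dx": 0,"dy": 0,"dz": 0,"ax": 0,"ay": 0,"az": 0,"claw": -1}
    - {"dx": 0,"dy": 0,"dz": 0,"ax": 0,"ay": 0,"az": 0,"claw": -1}
    - {"dx": 0,"dy": 0,"dz": 0,"ax": 0,"ay": 0,"az": 0,"claw": -1}

```text
time: 9.4
eef_pos: [608.2, -40.9, 63.2]
tool_rot: [-2.223, 0.001, 2.22]
force: [-0.4, 0.1, 6.2]
finger_gap: 56.2
```

Request:
move_arm:
  commands:
    - {"dx": 0,"dy": 0,"dz": 0,"ax": 0,"ay": 0,"az": 0,"claw": -1}
    - {"dx": -1,"dy": 0,"dz": 0,"ax": 0,"ay": 0,"az": 0,"claw": -1}
    - {"dx": -2,"dy": 0,"dz": 0,"ax": 0,"ay": 0,"az": 0,"claw": -1}
    - {"dx": -3,"dy": 0,"dz": 0,"ax": 0,"ay": 0,"az": 0,"claw": -1}
    - {"dx": -2,"dy": 0,"dz": 0,"ax": 0,"ay": 0,"az": 0,"claw": -1}
    - {"dx": 0,"dy": 0,"dz": 0,"ax": 0,"ay": 0,"az": 0,"claw": -1}
    - {"dx": 0,"dy": 0,"dz": 0,"ax": 0,"ay": 0,"az": 0,"claw": -1}
    - {"dx": 0,"dy": 0,"dz": 0,"ax": 0,"ay": 0,"az": 0,"claw": -1}

```text
time: 10.4
eef_pos: [607.3, -40.7, 141.4]
tool_rot: [-2.219, 0.0, 2.223]
force: [-0.6, -0.6, -1.7]
finger_gap: 56.3
```

```bash
python3 w.py; python3 st.py "(450.5,-6.5,90)"
```

```text
[-0.76 -2.26 -2.03 -0.73 -1.62 -1.35] [ 0.28 -0.06 -1.46] [  0.   -65.66 -34.1 ] [607.6 -40.8 142.1]
t 10.7 pos [607.6 -40.8 142.1] gap 55.9 F [ 0.15  0.27 -1.35] q [-0.13  0.53  1.46  0.    1.15  1.44]
[[-4.e-04 -5.e-04 -1.e+00]
 [ 1.e-04 -1.e+00  5.e-04]
 [-1.e+00 -1.e-04  4.e-04]]
(450.5,-6.5,90) tool delta cm [ 5.21 -3.42 15.71]
```

The middle tin weighs about 1.4 N, so it's a light one. It goes in the near-right compartment.

Request:
move_arm:
  commands:
    - {"dx": 0,"dy": -0.4,"dz": 2,"ax": 0,"ay": 0,"az": 0,"claw": -1}
    - {"dx": 0,"dy": -0.8,"dz": 3,"ax": 0,"ay": 0,"az": 0,"claw": -1}
    - {"dx": 0,"dy": -0.8,"dz": 4,"ax": 0,"ay": 0,"az": 0,"claw": -1}
    - {"dx": 0,"dy": -0.8,"dz": 3.7,"ax": 0,"ay": 0,"az": 0,"claw": -1}
    - {"dx": 0,"dy": -0.6,"dz": 2,"ax": 0,"ay": 0,"az": 0,"claw": -1}
    - {"dx": 0,"dy": 0,"dz": 1,"ax": 0,"ay": 0,"az": 0,"claw": -1}
    - {"dx": 1.5,"dy": 0,"dz": 0,"ax": 0,"ay": 0,"az": 0,"claw": -1}
    - {"dx": 0,"dy": 0,"dz": 0,"ax": 0,"ay": 0,"az": 0,"claw": -1}

```text
time: 11.7
eef_pos: [450.6, -6.9, 125.9]
tool_rot: [-2.219, 0.001, 2.223]
force: [-0.7, -0.2, -1.3]
finger_gap: 55.6
```

```bash
python3 st.py "(450.5,-6.5,69)"; python3 - <<'E'
from f2 import *
ims={}
for c in("top","side"): ims[c]=read_camera(c);cv2.imwrite(f"pics/{c}3.png",ims[c])
cv2.imwrite("pics/s3.png",np.hstack([cv2.resize(ims["side"][130:290,240:390],None,fx=2.5,fy=2.5),cv2.resize(ims["top"][120:280,220:370],None,fx=2.5,fy=2.5)]))
E
```

```text
t 11.7 pos [450.6  -6.9 125.9] gap 55.6 F [-0.7  -0.17 -1.28] q [-0.1   0.24  1.92 -0.    0.99  1.48]
[[-2.2e-03 -8.0e-04 -1.0e+00]
 [ 2.0e-04 -1.0e+00  8.0e-04]
 [-1.0e+00 -2.0e-04  2.2e-03]]
(450.5,-6.5,69) tool delta cm [ 5.69 -0.04  0.  ]
```

View pics/s3.png

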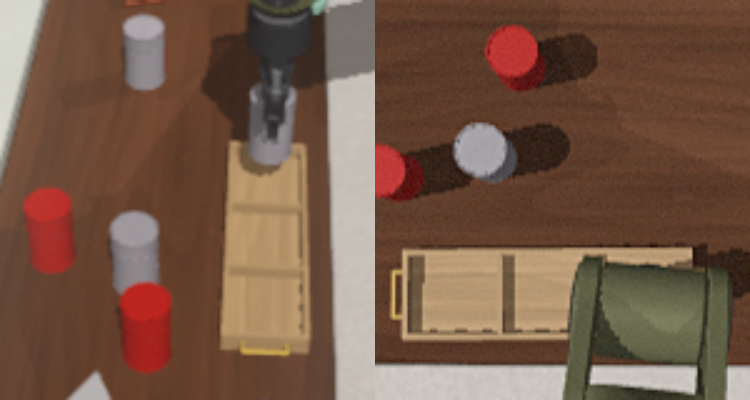

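The held tin is upright over the far-end compartment, with its bottom near crop pixel (270,155). I'll lower it gently.

Request:
move_arm:
  commands:
    - {"dx": 1.5,"dy": 0,"dz": 0,"ax": 0,"ay": 0,"az": 0,"claw": -1}
    - {"dx": 2,"dy": 0,"dz": 0,"ax": 0,"ay": 0,"az": 0,"claw": -1}
    - {"dx": 1,"dy": 0,"dz": 0,"ax": 0,"ay": 0,"az": 0,"claw": -1}
    - {"dx": 0.6,"dy": 0,"dz": 0,"ax": 0,"ay": 0,"az": 0,"claw": -1}
    - {"dx": 0.3,"dy": 0,"dz": 0,"ax": 0,"ay": 0,"az": 0,"claw": -1}
    - {"dx": 0.2,"dy": 0,"dz": 0,"ax": 0,"ay": 0,"az": 0,"claw": -1}
    - {"dx": 0.1,"dy": 0,"dz": 0,"ax": 0,"ay": 0,"az": 0,"claw": -1}
    - {"dx": 0,"dy": 0,"dz": 0,"ax": 0,"ay": 0,"az": 0,"claw": -1}

```text
time: 12.8
eef_pos: [450.8, -6.7, 70.4]
tool_rot: [-2.222, 0.001, 2.221]
force: [0.1, -0.2, -2.0]
finger_gap: 56.1
```

```bash
python3 w.py
```

```text
[-0.88 -1.69 -2.08 -1.47 -1.51 -1.39] [ 0.14 -0.05 -1.5 ] [  0.   -47.33 -26.93] [450.7  -6.7  70.3]
```

Not touching yet, so I'll lower in 1 mm steps.

Request:
move_arm:
  commands:
    - {"dx": 0.1,"dy": 0,"dz": 0,"ax": 0,"ay": 0,"az": 0,"claw": -1}
    - {"dx": 0.1,"dy": 0,"dz": 0,"ax": 0,"ay": 0,"az": 0,"claw": -1}
    - {"dx": 0,"dy": 0,"dz": 0,"ax": 0,"ay": 0,"az": 0,"claw": -1}
    - {"dx": 0,"dy": 0,"dz": 0,"ax": 0,"ay": 0,"az": 0,"claw": -1}

```text
time: 13.6
eef_pos: [450.9, -6.7, 69.1]
tool_rot: [-2.222, 0.001, 2.221]
force: [-5.9, 0.1, 14.7]
finger_gap: 55.9
```

```bash
python3 w.py
```

```text
[14.75 14.16 13.48 14.91 14.26 13.99] [-5.82  0.52 14.26] [ -0.22 -41.31 -25.4 ] [450.9  -6.7  69.1]
```

Request:
move_arm:
  commands:
    - {"dx": -0.1,"dy": 0,"dz": 0,"ax": 0,"ay": 0,"az": 0,"claw": -1}
    - {"dx": 0,"dy": 0,"dz": 0,"ax": 0,"ay": 0,"az": 0,"claw": 0.4}
    - {"dx": 0,"dy": 0,"dz": 0,"ax": 0,"ay": 0,"az": 0,"claw": 0.6}
    - {"dx": 0,"dy": 0,"dz": 0,"ax": 0,"ay": 0,"az": 0,"claw": 0.9}
    - {"dx": 0,"dy": 0,"dz": 0,"ax": 0,"ay": 0,"az": 0,"claw": 1}
    - {"dx": -2,"dy": 0,"dz": 0,"ax": 0,"ay": 0,"az": 0,"claw": 1}
    - {"dx": -5,"dy": 0,"dz": 0,"ax": 0,"ay": 0,"az": 0,"claw": 1}
    - {"dx": 0,"dy": 0,"dz": 0,"ax": 0,"ay": 0,"az": 0,"claw": 1}

```text
time: 14.9
eef_pos: [452.2, -6.8, 142.2]
tool_rot: [2.228, -0.001, -2.215]
force: [-0.3, 0.9, 0.1]
finger_gap: 85.6
```

```bash
python3 st.py "(605,167,62)"
```

```text
t 14.9 pos [452.2  -6.8 142.2] gap 85.6 F [-0.28  0.85  0.05] q [-0.1   0.21  1.91 -0.    1.02  1.48]
[[ 5.9e-03 -5.0e-04 -1.0e+00]
 [-6.0e-04 -1.0e+00  5.0e-04]
 [-1.0e+00  6.0e-04 -5.9e-03]]
(605,167,62) tool delta cm [  8.1  -17.4  -15.23]
```

Request:
move_arm:
  commands:
    - {"dx": 0,"dy": -3,"dz": -2.6,"ax": 0,"ay": 0,"az": 0,"claw": 1}
    - {"dx": 0,"dy": -3.6,"dz": -3.2,"ax": 0,"ay": 0,"az": 0,"claw": 1}
    - {"dx": 0,"dy": -3.6,"dz": -3.2,"ax": 0,"ay": 0,"az": 0,"claw": 1}
    - {"dx": 0,"dy": -3.6,"dz": -3.2,"ax": 0,"ay": 0,"az": 0,"claw": 1}
    - {"dx": 0,"dy": -3.6,"dz": -3.2,"ax": 0,"ay": 0,"az": 0,"claw": 1}
    - {"dx": 1.2,"dy": 0,"dz": 0,"ax": 0,"ay": 0,"az": 0,"claw": 1}
    - {"dx": 0,"dy": 0,"dz": 0,"ax": 0,"ay": 0,"az": 0,"claw": 1}
    - {"dx": 0,"dy": 0,"dz": 0,"ax": 0,"ay": 0,"az": 0,"claw": 1}

```text
time: 15.9
eef_pos: [604.4, 166.5, 127.3]
tool_rot: [-2.22, 0.002, 2.221]
force: [-0.1, -0.0, -0.4]
finger_gap: 85.6
```

```bash
python3 st.py "(605,167,62)"; python3 - <<'E'
from f2 import *
ims={}
for c in("top","side"): ims[c]=read_camera(c);cv2.imwrite(f"pics/{c}4.png",ims[c])
cv2.imwrite("pics/s4.png",np.hstack([cv2.resize(ims["side"][120:300,240:390],None,fx=2.5,fy=2.5),cv2.resize(ims["top"][100:280,220:390],None,fx=2.5,fy=2.5)]))
print(fit(ims,("top",),(450.5,-6.5),z0=6), fit(ims,("side",),(450.5,-6.5),z0=6))
E
```

```text
t 15.9 pos [604.4 166.5 127.3] gap 85.6 F [-0.12 -0.01 -0.42] q [ 0.21  0.59  1.41 -0.    1.15  1.78]
[[-4.0e-04 -1.3e-03 -1.0e+00]
 [-1.0e-04 -1.0e+00  1.3e-03]
 [-1.0e+00  1.0e-04  4.0e-04]]
(605,167,62) tool delta cm [ 6.53 -0.06 -0.06]
(array([450.9,  -9.2]), np.float64(5.1)) (array([449.5,  -9.3]), np.float64(10.7))
```

View pics/s4.png

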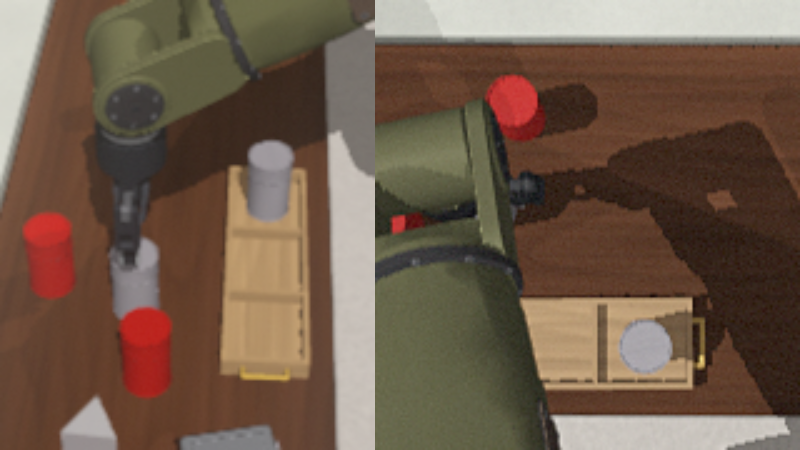

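The placed tin stands in its compartment at about (450,-8), crop pixel (270,180). The gripper is now over the third tin, clear of both red ones.

Request:
move_arm:
  commands:
    - {"dx": 2.2,"dy": 0,"dz": 0,"ax": 0,"ay": 0,"az": 0,"claw": 1}
    - {"dx": 2.2,"dy": 0,"dz": 0,"ax": 0,"ay": 0,"az": 0,"claw": 1}
    - {"dx": 2.1,"dy": 0,"dz": 0,"ax": 0,"ay": 0,"az": 0,"claw": 1}
    - {"dx": 0,"dy": 0,"dz": 0,"ax": 0,"ay": 0,"az": 0,"claw": -1}
    - {"dx": 0,"dy": 0,"dz": 0,"ax": 0,"ay": 0,"az": 0,"claw": -1}
    - {"dx": 0,"dy": 0,"dz": 0,"ax": 0,"ay": 0,"az": 0,"claw": -1}
    - {"dx": 0,"dy": 0,"dz": 0,"ax": 0,"ay": 0,"az": 0,"claw": -1}
    - {"dx": 0,"dy": 0,"dz": 0,"ax": 0,"ay": 0,"az": 0,"claw": -1}

```text
time: 17.0
eef_pos: [605.2, 167.3, 63.1]
tool_rot: [-2.223, 0.0, 2.22]
force: [-0.6, 0.4, 5.2]
finger_gap: 56.1
```

Request:
move_arm:
  commands:
    - {"dx": 0,"dy": 0,"dz": 0,"ax": 0,"ay": 0,"az": 0,"claw": -1}
    - {"dx": -1,"dy": 0,"dz": 0,"ax": 0,"ay": 0,"az": 0,"claw": -1}
    - {"dx": -2,"dy": 0,"dz": 0,"ax": 0,"ay": 0,"az": 0,"claw": -1}
    - {"dx": -3,"dy": 0,"dz": 0,"ax": 0,"ay": 0,"az": 0,"claw": -1}
    - {"dx": -2,"dy": 0,"dz": 0,"ax": 0,"ay": 0,"az": 0,"claw": -1}
    - {"dx": 0,"dy": 0,"dz": 0,"ax": 0,"ay": 0,"az": 0,"claw": -1}
    - {"dx": 0,"dy": 0,"dz": 0,"ax": 0,"ay": 0,"az": 0,"claw": -1}
    - {"dx": 0,"dy": 0,"dz": 0,"ax": 0,"ay": 0,"az": 0,"claw": -1}

```text
time: 18.0
eef_pos: [604.4, 167.1, 141.1]
tool_rot: [-2.219, 0.001, 2.223]
force: [0.1, 0.2, -2.0]
finger_gap: 56.0
```

```bash
python3 w.py; python3 st.py "(450.5,205,90)"
```

```text
[-2.07 -1.25 -2.08 -2.53 -2.19 -1.97] [ 0.19  0.22 -2.01] [  0.   -68.38 -34.7 ] [604.7 167.2 142.1]
t 18.3 pos [604.7 167.2 142.1] gap 56.0 F [ 1.04  0.79 -1.97] q [0.21 0.57 1.4  0.   1.18 1.78]
[[-3.e-04 -5.e-04 -1.e+00]
 [-1.e-04 -1.e+00  5.e-04]
 [-1.e+00  1.e-04  3.e-04]]
(450.5,205,90) tool delta cm [ 5.21 -3.77 15.42]
```

The third tin weighs about 2.0 N, so the farthest tin (3.7 N) is the heaviest. I'll place this one in the end compartment nearest the clip box.

Request:
move_arm:
  commands:
    - {"dx": 0,"dy": 0,"dz": 2,"ax": 0,"ay": 0,"az": 0,"claw": -1}
    - {"dx": 0,"dy": 0,"dz": 3.5,"ax": 0,"ay": 0,"az": 0,"claw": -1}
    - {"dx": 0,"dy": -0.8,"dz": 4,"ax": 0,"ay": 0,"az": 0,"claw": -1}
    - {"dx": 0,"dy": -1.2,"dz": 3.4,"ax": 0,"ay": 0,"az": 0,"claw": -1}
    - {"dx": 0,"dy": -1.2,"dz": 2,"ax": 0,"ay": 0,"az": 0,"claw": -1}
    - {"dx": 0,"dy": -0.55,"dz": 0.5,"ax": 0,"ay": 0,"az": 0,"claw": -1}
    - {"dx": 1.5,"dy": 0,"dz": 0,"ax": 0,"ay": 0,"az": 0,"claw": -1}
    - {"dx": 0,"dy": 0,"dz": 0,"ax": 0,"ay": 0,"az": 0,"claw": -1}

```text
time: 19.3
eef_pos: [450.7, 204.2, 125.7]
tool_rot: [2.219, -0.002, -2.224]
force: [0.1, -0.1, -2.5]
finger_gap: 55.8
```

```bash
python3 st.py "(450.5,205,70)"; python3 - <<'E'
from f2 import *
ims={}
for c in("top","side"): ims[c]=read_camera(c);cv2.imwrite(f"pics/{c}5.png",ims[c])
cv2.imwrite("pics/s5.png",np.hstack([cv2.resize(ims["side"][120:300,240:390],None,fx=2.5,fy=2.5),cv2.resize(ims["top"][100:280,220:390],None,fx=2.5,fy=2.5)]))
E
```

```text
t 19.3 pos [450.7 204.2 125.7] gap 55.8 F [ 0.12 -0.06 -2.47] q [ 0.35  0.33  1.8  -0.    1.02  1.92]
[[-2.4e-03 -9.0e-04 -1.0e+00]
 [-1.0e-03 -1.0e+00  9.0e-04]
 [-1.0e+00  1.0e-03  2.4e-03]]
(450.5,205,70) tool delta cm [ 5.57 -0.08  0.01]
```

View pics/s5.png

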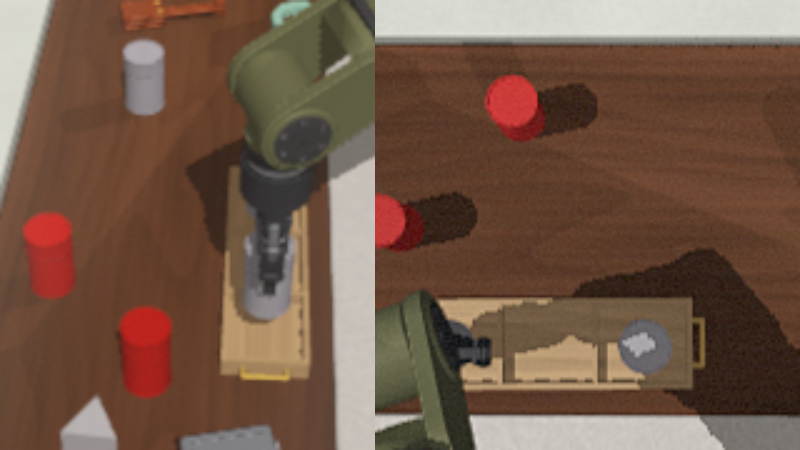

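The tin is upright over the free end compartment (crop pixel 265,300), with the red tins untouched.

Request:
move_arm:
  commands:
    - {"dx": 1.5,"dy": 0,"dz": 0,"ax": 0,"ay": 0,"az": 0,"claw": -1}
    - {"dx": 2,"dy": 0,"dz": 0,"ax": 0,"ay": 0,"az": 0,"claw": -1}
    - {"dx": 1,"dy": 0,"dz": 0,"ax": 0,"ay": 0,"az": 0,"claw": -1}
    - {"dx": 0.6,"dy": 0,"dz": 0,"ax": 0,"ay": 0,"az": 0,"claw": -1}
    - {"dx": 0.3,"dy": 0,"dz": 0,"ax": 0,"ay": 0,"az": 0,"claw": -1}
    - {"dx": 0.2,"dy": 0,"dz": 0,"ax": 0,"ay": 0,"az": 0,"claw": -1}
    - {"dx": 0.15,"dy": 0,"dz": 0,"ax": 0,"ay": 0,"az": 0,"claw": -1}
    - {"dx": 0,"dy": 0,"dz": 0,"ax": 0,"ay": 0,"az": 0,"claw": -1}

```text
time: 20.4
eef_pos: [450.8, 204.8, 69.9]
tool_rot: [-2.221, 0.0, 2.221]
force: [0.1, 0.4, -2.2]
finger_gap: 56.0
```

```bash
python3 w.py
```

```text
[-1.25 -1.73 -1.8  -2.27 -2.18 -2.3 ] [-0.01 -0.26 -1.92] [  0.   -53.36 -28.18] [450.8 204.8  69.9]
```

Request:
move_arm:
  commands:
    - {"dx": 0.07,"dy": 0,"dz": 0,"ax": 0,"ay": 0,"az": 0,"claw": -1}
    - {"dx": 0,"dy": 0,"dz": 0,"ax": 0,"ay": 0,"az": 0,"claw": -1}
    - {"dx": 0,"dy": 0,"dz": 0,"ax": 0,"ay": 0,"az": 0,"claw": -1}

```text
time: 21.08
eef_pos: [450.8, 204.8, 69.1]
tool_rot: [-2.221, 0.001, 2.221]
force: [0.2, -0.0, -1.5]
finger_gap: 55.4
```

Request:
move_arm:
  commands:
    - {"dx": 0.05,"dy": 0,"dz": 0,"ax": 0,"ay": 0,"az": 0,"claw": -1}
    - {"dx": 0,"dy": 0,"dz": 0,"ax": 0,"ay": 0,"az": 0,"claw": -1}
    - {"dx": 0,"dy": 0,"dz": 0,"ax": 0,"ay": 0,"az": 0,"claw": -1}

```text
time: 21.45
eef_pos: [450.9, 204.8, 69.0]
tool_rot: [-2.222, 0.0, 2.221]
force: [-2.6, -0.8, 6.9]
finger_gap: 56.0
```

It's touching the floor at 6.9 N. I'll release and retreat.

Request:
move_arm:
  commands:
    - {"dx": -0.03,"dy": 0,"dz": 0,"ax": 0,"ay": 0,"az": 0,"claw": -1}
    - {"dx": 0,"dy": 0,"dz": 0,"ax": 0,"ay": 0,"az": 0,"claw": 0.4}
    - {"dx": 0,"dy": 0,"dz": 0,"ax": 0,"ay": 0,"az": 0,"claw": 0.6}
    - {"dx": 0,"dy": 0,"dz": 0,"ax": 0,"ay": 0,"az": 0,"claw": 0.9}
    - {"dx": 0,"dy": 0,"dz": 0,"ax": 0,"ay": 0,"az": 0,"claw": 1}
    - {"dx": -2,"dy": 0,"dz": 0,"ax": 0,"ay": 0,"az": 0,"claw": 1}
    - {"dx": -5,"dy": 0,"dz": 0,"ax": 0,"ay": 0,"az": 0,"claw": 1}
    - {"dx": -1,"dy": 0,"dz": 0,"ax": 0,"ay": 0,"az": 0,"claw": 1}

```text
time: 22.45
eef_pos: [451.8, 205.2, 151.7]
tool_rot: [-2.225, -0.001, 2.216]
force: [0.2, -0.4, -0.8]
finger_gap: 85.5
```

Request:
move_arm:
  commands:
    - {"dx": 0,"dy": 4,"dz": -1.7,"ax": 0,"ay": 0,"az": 0,"claw": 1}
    - {"dx": 0,"dy": 5.4,"dz": -2.3,"ax": 0,"ay": 0,"az": 0,"claw": 1}
    - {"dx": 0,"dy": 5.4,"dz": -2.3,"ax": 0,"ay": 0,"az": 0,"claw": 1}
    - {"dx": 0,"dy": 5.4,"dz": -2.3,"ax": 0,"ay": 0,"az": 0,"claw": 1}
    - {"dx": 0,"dy": 5.4,"dz": -2.3,"ax": 0,"ay": 0,"az": 0,"claw": 1}
    - {"dx": 0,"dy": 5.4,"dz": -2.3,"ax": 0,"ay": 0,"az": 0,"claw": 1}
    - {"dx": 0,"dy": 5.4,"dz": -2.3,"ax": 0,"ay": 0,"az": 0,"claw": 1}
    - {"dx": 0,"dy": 5.4,"dz": -2.3,"ax": 0,"ay": 0,"az": 0,"claw": 1}

```text
time: 23.45
eef_pos: [628.9, -215.1, 148.0]
tool_rot: [-2.22, 0.0, 2.222]
force: [1.8, 0.8, 0.5]
finger_gap: 85.4
```

```bash
python3 st.py "(629.1,-215.8,62)"; python3 - <<'E'
from f2 import *
ims={}
for c in("top","side"): ims[c]=read_camera(c);cv2.imwrite(f"pics/{c}6.png",ims[c])
cv2.imwrite("pics/s6.png",np.hstack([cv2.resize(ims["side"][120:300,240:390],None,fx=2.5,fy=2.5),cv2.resize(ims["top"][100:280,220:390],None,fx=2.5,fy=2.5)]))
for p in((450,-7),(450,205)):
  for c in ims: print(c,fit(ims,(c,),p,z0=6))
E
```

```text
t 23.45 pos [ 628.9 -215.1  148. ] gap 85.4 F [1.81 0.79 0.49] q [-0.38  0.64  1.26  0.    1.24  1.19]
[[-8.e-04 -6.e-04 -1.e+00]
 [ 4.e-04 -1.e+00  6.e-04]
 [-1.e+00 -4.e-04  8.e-04]]
(629.1,-215.8,62) tool delta cm [ 8.6   0.07 -0.03]
top (array([450.9,  -9.4]), np.float64(5.2))
side (array([449.4,  -9.1]), np.float64(10.5))
top (array([450.5, 203. ]), np.float64(29.0))
side (array([450.1, 204. ]), np.float64(15.0))
```

View pics/s6.png

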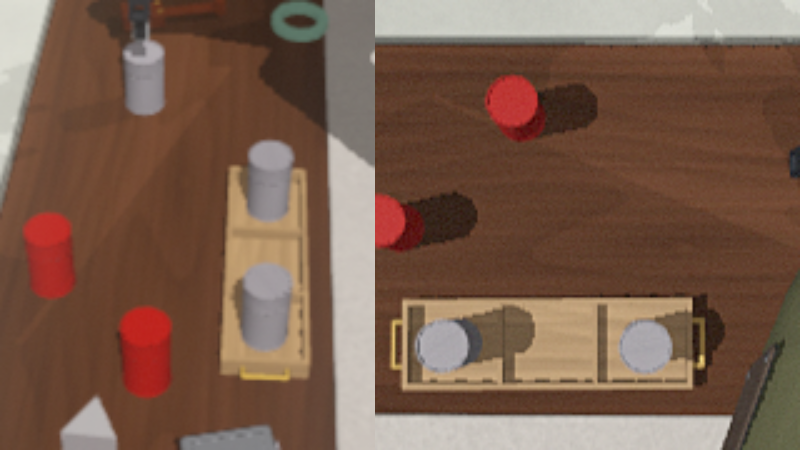

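Two tins stand in the end compartments, and the gripper is over the heaviest tin at crop pixel (143,50). I'll grasp and lift it.

Request:
move_arm:
  commands:
    - {"dx": 3,"dy": 0,"dz": 0,"ax": 0,"ay": 0,"az": 0,"claw": 1}
    - {"dx": 3,"dy": 0,"dz": 0,"ax": 0,"ay": 0,"az": 0,"claw": 1}
    - {"dx": 2.5,"dy": 0,"dz": 0,"ax": 0,"ay": 0,"az": 0,"claw": 1}
    - {"dx": 0,"dy": 0,"dz": 0,"ax": 0,"ay": 0,"az": 0,"claw": -1}
    - {"dx": 0,"dy": 0,"dz": 0,"ax": 0,"ay": 0,"az": 0,"claw": -1}
    - {"dx": 0,"dy": 0,"dz": 0,"ax": 0,"ay": 0,"az": 0,"claw": -1}
    - {"dx": 0,"dy": 0,"dz": 0,"ax": 0,"ay": 0,"az": 0,"claw": -1}
    - {"dx": 0,"dy": 0,"dz": 0,"ax": 0,"ay": 0,"az": 0,"claw": -1}

```text
time: 24.55
eef_pos: [628.9, -213.3, 64.6]
tool_rot: [-2.222, 0.001, 2.22]
force: [-1.0, 1.2, 3.6]
finger_gap: 55.3
```

Request:
move_arm:
  commands:
    - {"dx": 0,"dy": 0,"dz": 0,"ax": 0,"ay": 0,"az": 0,"claw": -1}
    - {"dx": -1,"dy": 0,"dz": 0,"ax": 0,"ay": 0,"az": 0,"claw": -1}
    - {"dx": -3,"dy": 0,"dz": 0,"ax": 0,"ay": 0,"az": 0,"claw": -1}
    - {"dx": -4,"dy": 0,"dz": 0,"ax": 0,"ay": 0,"az": 0,"claw": -1}
    - {"dx": -4,"dy": 0,"dz": 0,"ax": 0,"ay": 0,"az": 0,"claw": -1}
    - {"dx": -4,"dy": 0,"dz": 0,"ax": 0,"ay": 0,"az": 0,"claw": -1}
    - {"dx": -2,"dy": 0,"dz": 0,"ax": 0,"ay": 0,"az": 0,"claw": -1}
    - {"dx": 0,"dy": 0,"dz": 0,"ax": 0,"ay": 0,"az": 0,"claw": -1}

```text
time: 25.55
eef_pos: [628.8, -213.4, 245.4]
tool_rot: [2.224, -0.002, -2.219]
force: [-0.6, 0.4, -3.9]
finger_gap: 56.0
```

Request:
move_arm:
  commands:
    - {"dx": 0,"dy": 0,"dz": 0,"ax": 0,"ay": 0,"az": 0,"claw": -1}
    - {"dx": 0,"dy": 0,"dz": 0,"ax": 0,"ay": 0,"az": 0,"claw": -1}
    - {"dx": 0,"dy": 0,"dz": 0,"ax": 0,"ay": 0,"az": 0,"claw": -1}
    - {"dx": 0,"dy": 0,"dz": 0,"ax": 0,"ay": 0,"az": 0,"claw": -1}

```text
time: 26.05
eef_pos: [628.6, -213.3, 243.6]
tool_rot: [-2.221, 0.0, 2.222]
force: [0.0, -0.2, -4.1]
finger_gap: 55.8
```

```bash
python3 w.py; python3 st.py; python3 - <<'E'
from h import *
t=read_camera("top");s=read_camera("side")
cv2.imwrite("pics/s7.png",np.hstack([cv2.resize(s[60:320,210:400],None,fx=2,fy=2),cv2.resize(t[100:360,150:340],None,fx=2,fy=2)]))
for k in("ring","prism","clacker","clip_box"):
  for c in("top","side"):
    for r in mark_of(c,k)[:1]: v,u=r["position"];print(k,c,onplane(c,u,v,0).round())
E
```

```text
[-3.45 -3.86 -3.54 -3.68 -3.24 -2.78] [-0.16 -0.31 -3.43] [ -0.   -72.55 -38.87] [ 628.6 -213.3  243.9]
t 26.35 pos [ 628.6 -213.3  243.9] gap 55.7 F [-0.   -0.   -2.78] q [-0.38  0.56  1.16  0.    1.41  1.19]
[[ 0.e+00 -5.e-04 -1.e+00]
 [-0.e+00 -1.e+00  5.e-04]
 [-1.e+00  0.e+00 -0.e+00]]
ring top [ 412. -429.    0.]
ring side [ 408. -412.    0.]
prism top [632. 367.   0.]
prism side [632. 369.   0.]
clacker side [ 601. -443.    0.]
clip_box top [473. 429.   0.]
clip_box side [481. 446.   0.]
```

View pics/s7.png

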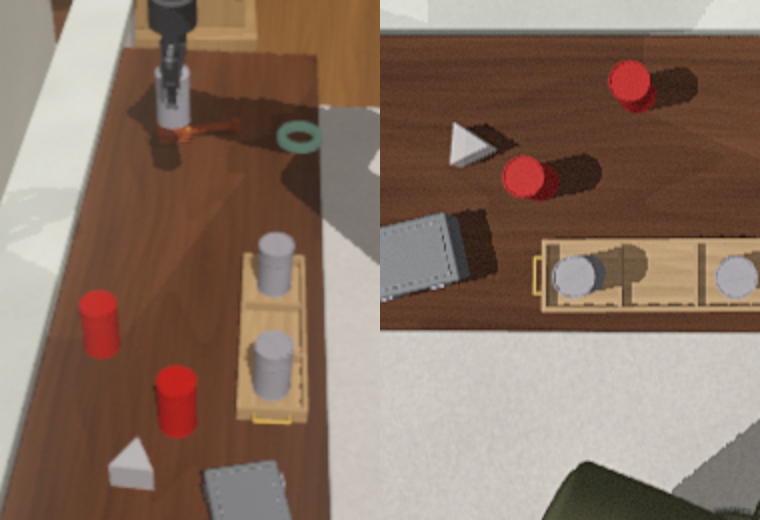

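The held tin is upright, with its centre about 224 mm up. Both lighter tins stand in the tray and the toys are where they were. I'm handing in.

```bash
python3 -c "
from cell import *
print(close_job())"
```

```text
the job is handed in; nothing more can be done
None
```

The heaviest tin is in the gripper and the two lighter ones stand in the tray's end compartments. I handed the job in at about 26.6 s, and no verdict was reported.

- **Weighing:** the three steel tins came to about 3.7 N (right), 1.4 N (middle) and 2.0 N (left). The right one is the heaviest by about 1.7 N, well beyond the noise of about 0.5 N per reading.
- **Tray:** the last pictures showed both light tins upright. They were fitted at about (450, -9) and (450, 203–204) mm, both near the middle of their compartments.
- **Held tin:** it was upright and still, with its centre about 224 mm up. The opening read 55.7 mm with the grip set to 40 N, and the final weight reading was 3.4 N. That is a little under the first reading, and its last samples were noisy, down to 2.8 N.
- **Other toys:** positions agreed with the start to about 15 mm, except the clacker. The network missed it in the top view, and its side mark shifted by about 33 mm. I took that as network error, because the held tin partly hid the clacker in that view and nothing had come near it. I did not check it further.
- **Placing force:** setting down the middle tin pressed it into the tray with about 14 N for a moment before I backed off. That is under the 40 N limit.

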